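# Seat the floor-box cover and swing its keeper across

## Task

Close up the electrical floor box: with the fingertips, push the loose brass cover disc across the top of the box until it drops into the round recess and lies flat and flush, without gripping it or lifting it off the box. Then push the red post of the keeper arm to swing the arm across the seated cover until it reaches its stop. Leave the jar, the pipe coupling and the screwdriver where they are, and finish clear of everything.

Things in the scene. Friction and masses are not known exactly. Their poses are not given: they have to be found in the camera images.
- floor_box: grey cast floor box, fixed to the bench, 280 (x) x 180 (y) x 60 (z) mm, flat metal top at 60 mm. Origin: centre of its underside; x along its long side, from the cover's half towards recess and keeper. The round recess in the top, centred 60 mm along +x: 66 mm across, 10 mm deep, dark rubber floor, 1 mm chamfered rim.
- seat (a point): centre of the recess floor, 50 mm over the bench (10 mm below the box top); axes as the box.
- cover: loose brass disc, 62 mm across, 10 mm thick, 0.17 to 0.31 kg, dark slot mark on top. Origin: centre of its underside. Starts flat on the box top, in its -x half, 73 to 135 mm short of the recess centre along x and up to 35 mm to either side. Pushed over the recess it dips its leading edge, then drops in near the centre, its top flush with the box top.
- keeper (a joint): keeper: flat steel arm 12 wide, 60 long, turning level about an upright pivot on the box's x axis, 60 mm beyond the recess centre (+x). 0: points along box +y, clear of the recess; grows counter-clockwise from above to the stop at 1.571, pointing along box -x across the recess. Starts 0 to 0.4, stays where left (about 1 N at the post). Underside 3 mm over the box top: passes a flush cover only.
- keeper_post (a point): centre of the top of the red post that stands up from the keeper arm, 50 mm from the pivot: a round post 10 mm across, 25 mm tall, from 68 to 93 mm over the bench. Push it sideways to swing the keeper.
- jar: bystander: closed yellow jar with black cap, 66 mm across, 85 mm tall, standing on the bench beside the box. Origin: centre of its underside.
- coupling: bystander: steel conduit coupling, a tube 36 mm across and 50 mm tall, standing on end on the bench beside the box. Origin: centre of its underside.
- screwdriver: bystander: screwdriver with an orange handle, 180 mm long, lying on the bench beside the box, roughly along it. Origin: under its middle; x towards the tip.
Mind the look-alikes: they are no part of the job. There is more than one size of the cover; the one meant has the size given above.

How it is judged:
On the way, in this order (a step that is already met when the one before it is completed fails the run):
1. the cover lies flat on the floor of the recess while the keeper is still swung clear (horizontal distance between cover and seat below 0.004 m and z of cover in the frame of seat below 0.002 m and angle between cover's own z axis and vertical below 0.06 rad and value of joint keeper below 0.8 rad), for 0.2 s.
2. the keeper is swung across the cover to its stop (value of joint keeper above 1.45 rad), for 0.2 s.
At the end, for the whole second after the job is handed in: The cover rests in the recess (centre within 4 mm, underside within 2 mm of the recess floor, tilt under 0.06 rad), at rest, and the keeper has been swung across it to its stop (over 1.45 of 1.571 rad) (horizontal distance between cover and seat below 0.004 m and z of cover in the frame of seat below 0.002 m and angle between cover's own z axis and vertical below 0.06 rad and value of joint keeper above 1.45 rad and linear speed of cover below 0.02 m/s); the robot touches nothing.
It fails at once if the cover is lifted more than 8 mm above the box top (z of cover in the frame of seat above 0.018 m).
It fails at once if the cover is tipped up by more than 0.7 rad (angle between cover's own z axis and vertical above 0.7 rad).
It fails at once if the cover is pushed off the box (z of cover in the frame of seat below -0.01 m).
It fails at once if a bystander is moved by more than 30 mm (distance of any of jar, coupling, screwdriver from where it was at the start of the episode above 0.03 m).
It also fails if it takes over 54 s, if anything falls off the work surface, if the arm or the gripper's body presses on something with over 40 N, if the wrist force passes 120 N, or if a joint passes its speed limit or range.

## Robot

A 7-joint arm with a two-finger parallel gripper is mounted at the origin on the work surface. World frame = base frame: x ahead of the robot, y to its left, z up, the work surface at z = 0. Lengths are in m, angles in rad, forces in N, time in s.
With the tool pointing down it reaches from about 0.425 to 0.925 m from the base axis. Payload 6.8 kg.
Tool frame: the origin (TCP) lies at the very end of the fingers, on their centre line; the grasp point (between the pads) lies 19 mm behind it; z points along the fingers, x is the direction in which the jaws open and shut, and the axes are right-handed (so a half turn about z gives the same grasp; the last joint's range is limited). The gripper opens to 85 mm and grips with 20 to 120 N. Pads are 22 mm wide; open, the fingers measure 114 mm over their backs; the gripper's body (76 mm by 85 mm) begins 54 mm behind the grasp point. The pads swing forward as they close: fully open they stand 13 mm farther back than shut.
Start: joints at [-1.432, 0.477, 0.022, 1.555, -0.011, 1.109, -0.083], TCP at [0.165, 0.655, 0.192] pointing down, gripper open.
Joint ranges: [-2.96, 2.96], [-0.34, 2.1], [-1.41, 1.46], [0.24, 2.44], [-1.37, 4.51], [0.17, 1.92], [-2.96, 2.96]. Speed limits (rad/s): [2.39, 2.39, 3.14, 3.14, 3.14, 3.14, 3.14].

## Interface

Orientations are given as a rotation vector (axis times angle).
In Python, from bench import get_obs, imaging, hand_in gives the robot as it stands.
- The arm moves only by the tool send_rows, never from a script. Its argument "motion" is a list of rows, each an object with "dp": the shift along the world's x, y, z in m, a list of three; "rot": the turn, a rotation vector about the world's x, y, z in rad, a list of three; "grip": the finger opening in m, from 0 to 0.0854. In form: [{"dp": [dx, dy, dz], "rot": [ax, ay, az], "grip": grip}, ...]. A call has 1 to 20 rows; each row shifts and turns the pose as measured when the row begins; what a row does not reach is not made up. A row lasts 1/8 s, in which the tool goes at most 62.5 mm and 10.7 degrees, less where a joint would pass 70% of its speed; a pose out of reach is approached as far as the arm can. A call is refused whole if a number of a shift passes 0.0625 or a number of a turn 0.188, either way. A call with a gripper value outside its range is refused whole. The fingers move at their own pace and stop on an object; "grip_force" is the grip in N (left out, the last holds). Time passes only in rows, so rows that do not move let the fingers close. It gives the time, the measured TCP pose, the force and the opening at its end, in the units of the state.
- get_obs(): the state, without advancing time (a new reading comes with each control period).
- imaging.grab_frame(name): name is "side" or "top"; returns a dict with "img" (480x640x3 uint8, red, green, blue), "fx", "fy", "cx", "cy" (pixels), "R" (3x3) and "t" (3): a world point X has camera coordinates R X + t. Camera axes: x right, y down, z forward; pixel columns grow to the right and rows downward; lengths in m; the calibration is good to about 2 mm. A picture is of the moment at which its call begins. There is no depth.
- hand_in(): hands the job in, once; it reports no verdict.
The state is a dict: "clock": time; "joints": joint angles; "qvel": joint speeds; "tau": joint torques, N m; "tcp_pos": TCP position; "orientation": TCP orientation; "contact_force": force on the tool from outside, world axes, zero at the start; "moment": the same for the moment, N m; "grip_width": finger opening in m.
Only numpy, scipy, OpenCV 4.12 (cv2) and the standard library are available. Lean on these libraries where they do the work, as an engineer would, in place of code of your own. Each camera call takes 0.05 s, during which the arm holds its last target. There are 200 camera calls.

## Working session

There is one attempt and no reset: what is moved stays moved. The work goes in short steps, Python scripts to look and compute and a tool call to move; the robot and the scene stay as the last step left them, time stands still between calls to the robot, and variables do not carry over. Pictures are saved under pics/ and viewed, about 8 in all and at most 12, crops included, and the job is handed in when it is done.

Besides the shell and the picture viewer there is one more tool, called after "Emit:" as name([rows], argument=value, ...), one row to a line, values as JSON. send_rows: Moves the arm, as the interface text tells. Its arguments: {"type":"object","properties":{"motion":{"type":"array","items":{"type":"object","properties":{"dp":{"type":"array","items":{"type":"number"}},"rot":{"type":"array","items":{"type":"number"}},"grip":{"type":"number"}}}},"grip_force":{"type":"number"}},"required":["motion"]}

```bash
mkdir -p pics; cat > h.py <<'E'
import numpy as np, cv2
from bench import get_obs, imaging, hand_in
def grab(n):
    f=imaging.grab_frame(n); f['R']=np.array(f['R']); f['t']=np.array(f['t']); return f
def ray(f,u,v,z):
    d=f['R'].T@np.array([(u-f['cx'])/f['fx'],(v-f['cy'])/f['fy'],1]); c=-f['R'].T@f['t']
    return c+d*(z-c[2])/d[2]
def proj(f,X):
    p=f['R']@np.array(X)+f['t']; return f['fx']*p[0]/p[2]+f['cx'],f['fy']*p[1]/p[2]+f['cy']
def save(f,n,box=None,s=1):
    im=f['img'][:,:,::-1]
    if box: im=im[box[1]:box[3],box[0]:box[2]]
    cv2.imwrite('pics/'+n,cv2.resize(im,None,fx=s,fy=s,interpolation=cv2.INTER_CUBIC))
E
python3 - <<'E'
from h import *
for n in('top','side'):
    f=grab(n); save(f,n+'0.png'); print(n,-f['R'].T@f['t'],f['R'].round(2).tolist(),f['fx'])
o=get_obs();print(o['tcp_pos'],o['orientation'],o['clock'])
E
```

```text
top [ 0.45410156 -0.00799731  0.99318532] [[0.01, -1.0, -0.03], [-0.99, -0.01, -0.11], [0.11, 0.03, -0.99]] 616.9641785029891
side [ 0.46664885 -0.66153975  0.58302171] [[0.99, -0.16, 0.02], [-0.07, -0.57, -0.82], [0.14, 0.81, -0.57]] 440.51863376716165
[0.16480644 0.65398341 0.19154632] [ 2.47713487e+00  1.93043860e+00 -1.85415733e-03] 0.1
```

View pics/top0.png

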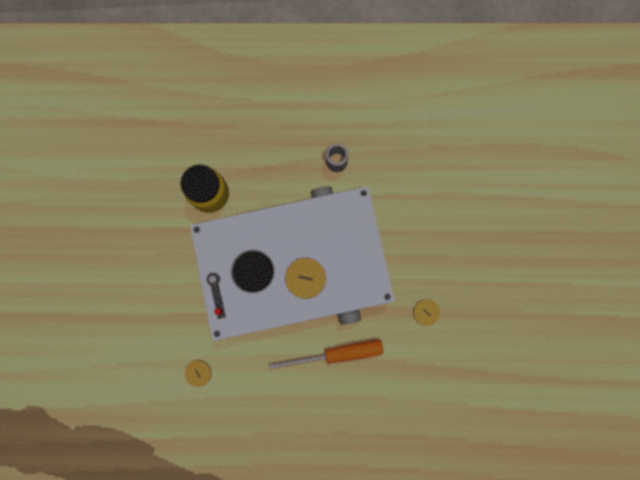

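View pics/side0.png

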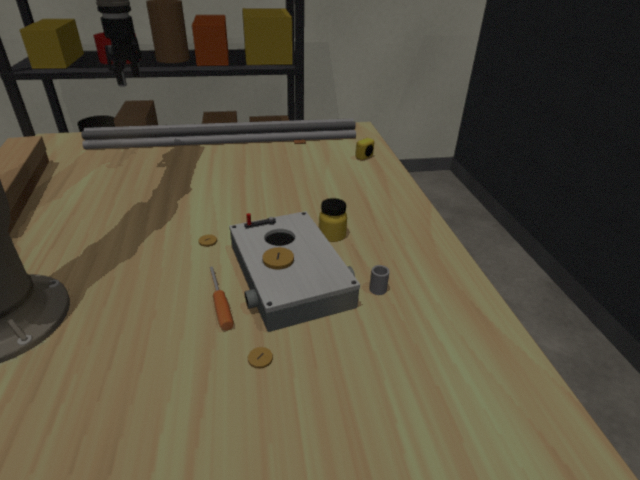

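The loose brass discs are at top-view pixels (306,278), on the box; (427,312) and (198,373), smaller ones on the bench. I choose (306,278) and will check its size in the next measurement and crop. The recess is at (253,271), the red post at (219,311) and the pivot at (213,279).

```bash
cat >> h.py <<'E'
def measure(f,pr=True):
    hsv=cv2.cvtColor(f['img'],cv2.COLOR_RGB2HSV); I=f['img'].astype(int)
    r={}
    def blobs(m,a): 
        c,_=cv2.findContours(m.astype(np.uint8),cv2.RETR_EXTERNAL,cv2.CHAIN_APPROX_NONE)
        return sorted([x for x in c if cv2.contourArea(x)>a],key=cv2.contourArea,reverse=True)
    def circ(c,z):
        P=np.array([ray(f,u,v,z)[:2] for u,v in c[:,0,:]],np.float32)
        A=np.c_[2*P,np.ones(len(P))]; s=np.linalg.lstsq(A,(P**2).sum(1),rcond=None)[0]
        return s[:2].round(4), round(2000*np.sqrt(s[2]+s[:2]@s[:2]),1)
    white=(hsv[...,1]<60)&(hsv[...,2]>90)
    r['white']=blobs(white,3000)[:1]
    r['brass']=blobs((hsv[...,0]>10)&(hsv[...,0]<24)&(hsv[...,1]>130)&(hsv[...,2]>80),150)
    r['black']=blobs((hsv[...,2]<45),200)
    r['red']=blobs(((hsv[...,0]<6)|(hsv[...,0]>174))&(hsv[...,1]>150)&(hsv[...,2]>60),8)
    return r,circ
E
python3 - <<'E'
from h import *
f=grab('top'); r,circ=measure(f)
for k,z in(('brass',.07),('black',.06),('red',.093)):
    for c in r[k]:
        m=cv2.moments(c); u=m['m10']/m['m00'];v=m['m01']/m['m00']
        print(k,round(u),round(v),cv2.contourArea(c),circ(c,z),ray(f,u,v,z).round(4))
for c in r['white']:
    P=np.array([ray(f,u,v,.06)[:2] for u,v in c[:,0,:]],np.float32)
    print(cv2.minAreaRect(P), cv2.boxPoints(cv2.minAreaRect(P)))
print('pivot',ray(f,213,279,.066))
for n in [(205,185,.085),(336,152,.05),(348,318,.03),(321,192,.03)]: print(ray(f,*n))
save(f,'crop.png',(170,170,410,390),3)
E
```

```text
brass 305 278 1127.5 (array([0.5107, 0.0326]), np.float64(56.9)) [0.5106 0.0326 0.07  ]
brass 354 351 853.0 (array([ 0.4021, -0.0407]), np.float64(58.2)) [ 0.4031 -0.0413  0.07  ]
brass 197 373 483.5 (array([0.3683, 0.1899]), np.float64(36.5)) [0.3683 0.1899 0.07  ]
brass 426 312 479.0 (array([ 0.4616, -0.1478]), np.float64(36.5)) [ 0.4616 -0.1478  0.07  ]
black 253 271 1159.5 (array([0.5206, 0.113 ]), np.float64(58.6)) [0.5205 0.113  0.06  ]
black 200 184 998.5 (array([0.6556, 0.1982]), np.float64(55.9)) [0.6555 0.1982 0.06  ]
red 218 311 27.0 (array([0.4596, 0.1578]), np.float64(8.7)) [0.4596 0.1578 0.093 ]
((0.5330146551132202, 0.05471146106719971), (0.21253053843975067, 0.2834108769893646), 12.666790008544922) [[ 0.3982624   0.16966611]
 [ 0.46040896 -0.10684705]
 [ 0.6677669  -0.06024319]
 [ 0.6056204   0.21626997]]
pivot [0.5075823  0.17185744 0.066     ]
[0.64790752 0.18456758 0.085     ]
[ 0.70918924 -0.01230993  0.05      ]
[ 0.45135191 -0.03310382  0.03      ]
[0.64949051 0.01086797 0.03      ]
```

View pics/crop.png

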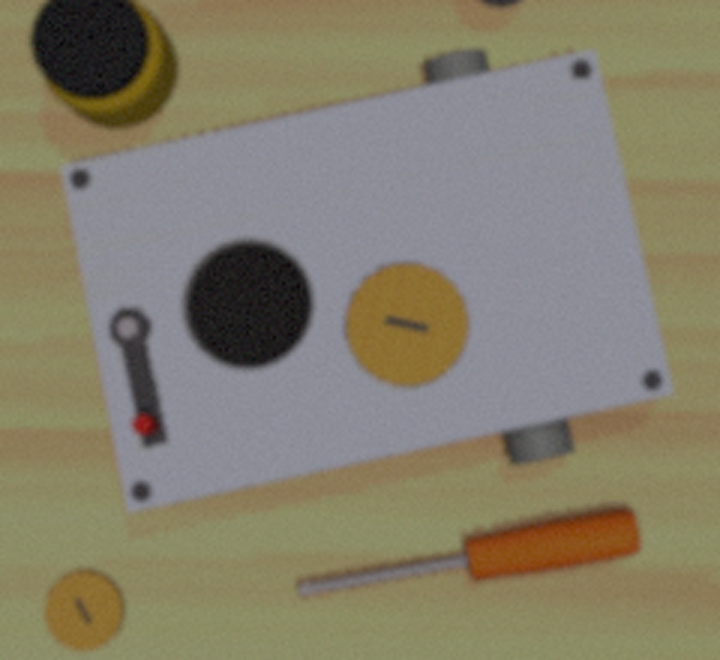

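The crop confirms the large disc on the box is the cover: it is about the recess's size, while the bench discs measure about 37 mm. The keeper is at about 0.06 rad. Plan: push with the fingers 40 mm apart and straddling the back of the disc, along (0.122, 0.993).

Emit:
send_rows([
  {"dp":[0.036,-0.044,0],"rot":[0,0,-0.1806],"grip":0.04},
  {"dp":[0.036,-0.044,0],"rot":[0,0,-0.1806],"grip":0.04},
  {"dp":[0.036,-0.044,0],"rot":[0,0,-0.1806],"grip":0.04},
  {"dp":[0.036,-0.044,0],"rot":[0,0,-0.1806],"grip":0.04},
  {"dp":[0.036,-0.044,0],"rot":[0,0,-0.1806],"grip":0.04},
  {"dp":[0.036,-0.044,0],"rot":[0,0,-0.1806],"grip":0.04},
  {"dp":[0.036,-0.044,0],"rot":[0,0,-0.1806],"grip":0.04},
  {"dp":[0.036,-0.044,0],"rot":[0,0,-0.1806],"grip":0.04},
  {"dp":[0.009,-0.055,0],"rot":[0,0,0],"grip":0.04},
  {"dp":[0.009,-0.055,0],"rot":[0,0,0],"grip":0.04},
  {"dp":[0.009,-0.055,0],"rot":[0,0,0],"grip":0.04},
  {"dp":[0.009,-0.055,0],"rot":[0,0,0],"grip":0.04},
  {"dp":[0.009,-0.055,0],"rot":[0,0,0],"grip":0.04},
  {"dp":[0.009,-0.055,0],"rot":[0,0,0],"grip":0.04},
  {"dp":[0,0,0],"rot":[0,0,0],"grip":0.04},
])

```text
clock: 2.02
tcp_pos: [0.51, -0.0522, 0.1902]
orientation: [-3.128, 0.263, -0.002]
contact_force: [0.6, 0.0, 0.2]
grip_width: 0.0401
```

Emit:
send_rows([
  {"dp":[-0.009,0.007,-0.04],"rot":[0,0,0.045],"grip":0.04},
  {"dp":[0,0,-0.04],"rot":[0,0,0],"grip":0.04},
  {"dp":[0,0,-0.035],"rot":[0,0,0],"grip":0.04},
  {"dp":[0,0,0],"rot":[0,0,0],"grip":0.04},
])

```text
clock: 2.52
tcp_pos: [0.501, -0.0422, 0.0727]
orientation: [-3.131, 0.187, -0.003]
contact_force: [0.4, -1.2, 0.2]
grip_width: 0.0398
```

```bash
python3 - <<'E'
from h import *
o=get_obs();print(o['tcp_pos'],o['orientation'],o['contact_force'])
f=grab('side'); print([proj(f,p) for p in (o['tcp_pos'],(.5107,.0326,.07))]); save(f,'s1.png',(200,160,400,310),4)
E
```

```text
[ 0.50096742 -0.04216006  0.07270007] [-3.13110214  0.18728672 -0.00325378] [ 0.39934213 -1.20273981  0.17050986]
[(np.float64(274.5633159465457), np.float64(278.57197166913267)), (np.float64(276.4394337291917), np.float64(254.99184017123588))]
```

View pics/s1.png

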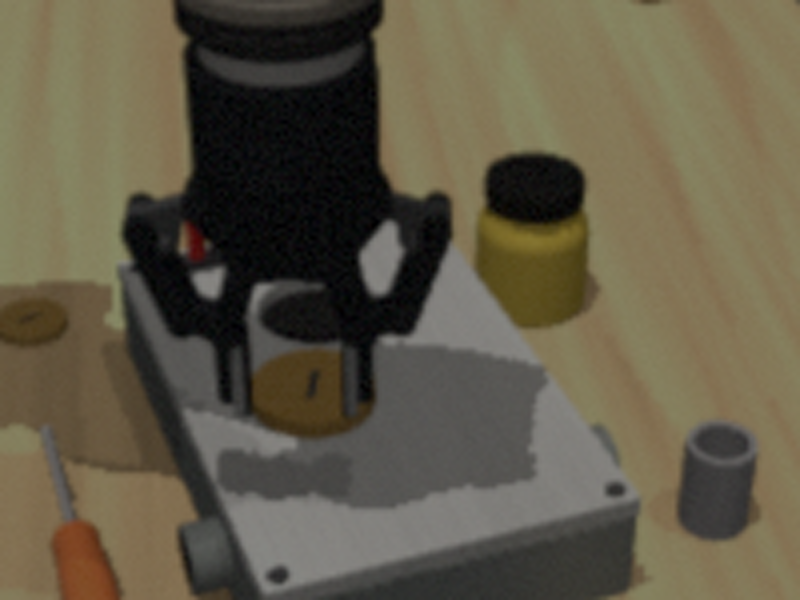

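The finger tips appear at full-frame pixels (259,263) and (288,263), but the TCP should project to (275,279). The fingers therefore stand higher, or farther forward, than the TCP. I'll go down a little and check against the picture and the force.

Emit:
send_rows([
  {"dp":[0,0,-0.005],"rot":[0,0,0],"grip":0.04},
  {"dp":[0,0,-0.005],"rot":[0,0,0],"grip":0.04},
  {"dp":[0,0,0],"rot":[0,0,0],"grip":0.04},
])

```text
clock: 2.95
tcp_pos: [0.5052, -0.0414, 0.0668]
orientation: [-3.129, 0.186, -0.017]
contact_force: [-0.6, 0.3, 0.3]
grip_width: 0.04
```

```bash
python3 - <<'E'
from h import *
o=get_obs();p=o['tcp_pos'];print(p,o['contact_force'])
for n,b in(('side',(220,200,340,290)),('top',(230,220,410,340))):
    f=grab(n); print(n,[np.round(proj(f,q)) for q in (p,p+[.02,0,0],p-[.02,0,0],p+[0,0,.1])]); save(f,n+'2.png',b,4 if n=='top' else 6)
a=cv2.imread('pics/side2.png');b=cv2.imread('pics/top2.png');h=300
cv2.imwrite('pics/both.png',np.vstack([cv2.resize(a,(400,300)),cv2.resize(b,(400,267))]))
E
```

```text
[ 0.5051771  -0.04144495  0.0667907 ] [-0.61961254  0.29932354  0.33571141]
side [array([277., 281.]), array([288., 280.]), array([266., 282.]), array([275., 235.])]
top [array([354., 282.]), array([354., 269.]), array([354., 295.]), array([357., 278.])]
```

View pics/both.png

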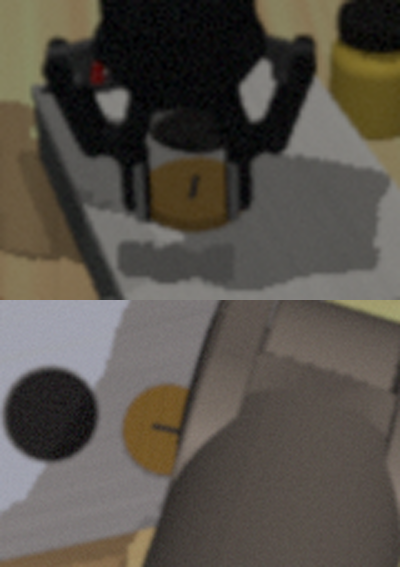

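The picture shows the tips at about (260,265) and (290,265) in the full frame, roughly 16 px above where the TCP projects. x has also drifted by 4 mm. I'll check the joints before going lower.

```bash
python3 - <<'E'
from h import *
from scipy.spatial.transform import Rotation as R
o=get_obs()
for k in('joints','qvel','tau','tcp_pos','moment'):print(k,np.round(o[k],3))
print(R.from_rotvec(o['orientation']).as_matrix().round(3))
E
```

```text
joints [-0.48   0.41   0.549  2.101 -0.338  0.703  0.172]
qvel [ 0.001  0.002  0.001  0.001 -0.001 -0.     0.   ]
tau [-4.4000e-02 -4.0883e+01  6.5390e+00 -1.9459e+01 -2.1000e-02 -3.2000e-02
  0.0000e+00]
tcp_pos [ 0.505 -0.042  0.067]
moment [ 0.009 -0.009 -0.047]
[[ 0.993 -0.118  0.011]
 [-0.118 -0.993  0.006]
 [ 0.01  -0.007 -1.   ]]
```

Emit:
send_rows([
  {"dp":[-0.004,-0.012,0],"rot":[0,0,0],"grip":0.04},
  {"dp":[0,0,0],"rot":[0,0,0],"grip":0.04},
  {"dp":[0,0,0],"rot":[0,0,0],"grip":0.04},
])

```text
clock: 3.42
tcp_pos: [0.5011, -0.055, 0.0674]
orientation: [-3.129, 0.187, -0.018]
contact_force: [0.6, 0.0, -0.3]
grip_width: 0.0398
```

```bash
python3 - <<'E'
from h import *
from scipy.spatial.transform import Rotation as R
o=get_obs()
for k in('joints','qvel','tau','tcp_pos','moment','contact_force'):print(k,np.round(o[k],3))
print(R.from_rotvec(o['orientation']).as_matrix().round(3))
E
```

```text
joints [-0.456  0.405  0.552  2.108 -0.337  0.701  0.198]
qvel [ 0.008 -0.003  0.006  0.005  0.005  0.     0.003]
tau [ 1.5100e-01 -4.0641e+01  6.6380e+00 -1.9430e+01 -8.0000e-03 -3.7000e-02
  7.0000e-03]
tcp_pos [ 0.501 -0.055  0.067]
moment [-0.053  0.034  0.019]
contact_force [ 0.62   0.027 -0.252]
[[ 0.993 -0.119  0.012]
 [-0.119 -0.993  0.006]
 [ 0.011 -0.008 -1.   ]]
```

Emit:
send_rows([
  {"dp":[0,0,-0.003],"rot":[0,0.011,0],"grip":0.04},
  {"dp":[0,0,-0.002],"rot":[0,0,0],"grip":0.04},
  {"dp":[0,0,0],"rot":[0,0,0],"grip":0.04},
])

```text
clock: 3.8
tcp_pos: [0.5012, -0.0547, 0.0619]
orientation: [-3.13, 0.187, 0.001]
contact_force: [-1.0, 1.0, -0.6]
grip_width: 0.0399
```

Emit:
send_rows([
  {"dp":[0,0,-0.003],"rot":[0,0,0],"grip":0.04},
])

```text
clock: 3.92
tcp_pos: [0.5014, -0.0546, 0.0588]
orientation: [-3.13, 0.186, 0.0]
contact_force: [0.6, 0.6, -0.5]
grip_width: 0.0399
```

Emit:
send_rows([
  {"dp":[0,0,-0.003],"rot":[0,0,0],"grip":0.04},
])

```text
clock: 4.05
tcp_pos: [0.5013, -0.0545, 0.0556]
orientation: [-3.13, 0.186, 0.0]
contact_force: [-0.5, -0.0, -0.1]
grip_width: 0.0398
```

Emit:
send_rows([
  {"dp":[0,0,-0.002],"rot":[0,0,0],"grip":0.04},
])

```text
clock: 4.18
tcp_pos: [0.5012, -0.0545, 0.0533]
orientation: [-3.13, 0.186, 0.001]
contact_force: [0.4, 0.3, 0.1]
grip_width: 0.0398
```

Emit:
send_rows([
  {"dp":[0,0,-0.002],"rot":[0,0,0],"grip":0.04},
])

```text
clock: 4.3
tcp_pos: [0.5012, -0.0545, 0.0511]
orientation: [-3.13, 0.186, 0.001]
contact_force: [-0.2, -0.7, -0.4]
grip_width: 0.0399
```

```bash
python3 - <<'E'
from h import *
o=get_obs();p=o['tcp_pos'];print(p,o['contact_force'])
f=grab('side'); print(proj(f,p)); save(f,'s3.png',(230,215,330,290),6)
E
```

```text
[ 0.50115574 -0.05447655  0.05114656] [-0.17975591 -0.670782   -0.4091384 ]
(np.float64(275.61586906370246), np.float64(292.04938981549833))
```

View pics/s3.png

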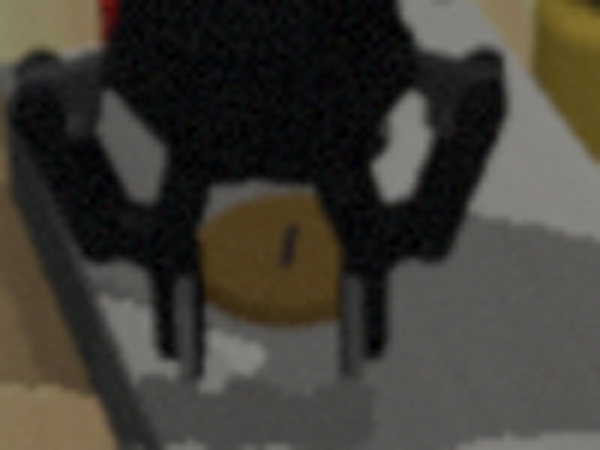

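The tips are at (262,278) and (288,277), still above the surface and with no contact force. I'll keep going down by touch.

Emit:
send_rows([
  {"dp":[0,0,-0.002],"rot":[0,0,0],"grip":0.04},
  {"dp":[0,0,-0.002],"rot":[0,0,0],"grip":0.04},
])

```text
clock: 4.6
tcp_pos: [0.5011, -0.0545, 0.0468]
orientation: [-3.13, 0.186, 0.001]
contact_force: [0.7, -0.2, 0.3]
grip_width: 0.0405
```

Emit:
send_rows([
  {"dp":[0,0,-0.002],"rot":[0,0,0],"grip":0.04},
])

```text
clock: 4.72
tcp_pos: [0.5011, -0.0545, 0.0447]
orientation: [-3.13, 0.186, 0.001]
contact_force: [0.8, 0.5, -0.3]
grip_width: 0.0403
```

Emit:
send_rows([
  {"dp":[0,0,-0.002],"rot":[0,0,0],"grip":0.04},
])

```text
clock: 4.85
tcp_pos: [0.5011, -0.0545, 0.0425]
orientation: [-3.13, 0.186, 0.001]
contact_force: [-0.2, -0.4, 0.1]
grip_width: 0.0396
```

Emit:
send_rows([
  {"dp":[0,0,-0.002],"rot":[0,0,0],"grip":0.04},
])

```text
clock: 4.97
tcp_pos: [0.5012, -0.0545, 0.0404]
orientation: [-3.13, 0.186, 0.001]
contact_force: [0.6, -0.6, -0.5]
grip_width: 0.0402
```

Emit:
send_rows([
  {"dp":[0,0,-0.002],"rot":[0,0,0],"grip":0.04},
])

```text
clock: 5.1
tcp_pos: [0.5011, -0.0545, 0.0382]
orientation: [-3.13, 0.186, 0.001]
contact_force: [-1.0, -0.0, -0.4]
grip_width: 0.0402
```

Emit:
send_rows([
  {"dp":[0,0,-0.002],"rot":[0,0,0],"grip":0.04},
])

```text
clock: 5.22
tcp_pos: [0.5011, -0.0545, 0.0361]
orientation: [-3.13, 0.186, 0.001]
contact_force: [0.1, 1.4, -0.6]
grip_width: 0.04
```

Emit:
send_rows([
  {"dp":[0,0,-0.002],"rot":[0,0,0],"grip":0.04},
])

```text
clock: 5.35
tcp_pos: [0.5011, -0.0545, 0.0339]
orientation: [-3.13, 0.186, 0.001]
contact_force: [0.3, 0.2, 0.6]
grip_width: 0.0401
```

```bash
python3 - <<'E'
from h import *
o=get_obs();p=o['tcp_pos'];print(p,o['contact_force'])
f=grab('side'); print(proj(f,p)); save(f,'s4.png',(230,215,330,290),6)
E
```

```text
[ 0.50112635 -0.05449455  0.03394299] [0.32662055 0.236106   0.57090025]
(np.float64(275.8947626371486), np.float64(299.14058568793655))
```

View pics/s4.png

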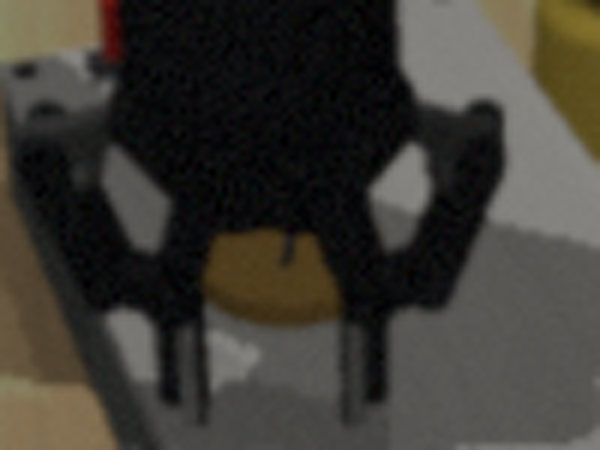

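The tips are at (263,285) and (288,285). The surface under them is at about row 288, so they are about 6 mm up, and the true tips lie about 32 mm above the reported TCP.

Emit:
send_rows([
  {"dp":[0,0,-0.002],"rot":[0,0,0],"grip":0.04},
])

```text
clock: 5.52
tcp_pos: [0.501, -0.0545, 0.0317]
orientation: [-3.13, 0.186, 0.001]
contact_force: [0.2, 0.1, -0.2]
grip_width: 0.0402
```

Emit:
send_rows([
  {"dp":[0,0,-0.002],"rot":[0,0,0],"grip":0.04},
])

```text
clock: 5.65
tcp_pos: [0.5011, -0.0545, 0.0296]
orientation: [-3.13, 0.186, 0.001]
contact_force: [0.3, -0.1, 0.2]
grip_width: 0.0398
```

Emit:
send_rows([
  {"dp":[0,0,-0.0015],"rot":[0,0,0],"grip":0.04},
])

```text
clock: 5.78
tcp_pos: [0.5011, -0.0544, 0.0279]
orientation: [-3.13, 0.186, 0.001]
contact_force: [0.2, 0.6, -0.3]
grip_width: 0.0399
```

Emit:
send_rows([
  {"dp":[0,0,-0.0015],"rot":[0,0,0],"grip":0.04},
])

```text
clock: 5.9
tcp_pos: [0.501, -0.0545, 0.0263]
orientation: [-3.13, 0.186, 0.001]
contact_force: [0.3, -0.6, 0.2]
grip_width: 0.0399
```

Emit:
send_rows([
  {"dp":[0,0,-0.0015],"rot":[0,0,0],"grip":0.04},
])

```text
clock: 6.02
tcp_pos: [0.501, -0.0545, 0.0247]
orientation: [-3.13, 0.186, 0.001]
contact_force: [-0.2, -0.0, 0.7]
grip_width: 0.0401
```

Emit:
send_rows([
  {"dp":[0,0,-0.0015],"rot":[0,0,0],"grip":0.04},
])

```text
clock: 6.15
tcp_pos: [0.5011, -0.0545, 0.0231]
orientation: [-3.13, 0.186, 0.001]
contact_force: [0.6, -0.1, -0.1]
grip_width: 0.0399
```

Emit:
send_rows([
  {"dp":[0,0,-0.0015],"rot":[0,0,0],"grip":0.04},
])

```text
clock: 6.28
tcp_pos: [0.5011, -0.0544, 0.0215]
orientation: [-3.13, 0.186, 0.001]
contact_force: [0.3, 0.1, -0.2]
grip_width: 0.0398
```

Emit:
send_rows([
  {"dp":[0,0,-0.0015],"rot":[0,0,0],"grip":0.04},
])

```text
clock: 6.4
tcp_pos: [0.5011, -0.0545, 0.0199]
orientation: [-3.13, 0.186, 0.001]
contact_force: [0.4, -1.0, -0.4]
grip_width: 0.04
```

```bash
python3 - <<'E'
from h import *
o=get_obs();p=o['tcp_pos'];print(p,o['contact_force'],np.round(o['tau'],1))
f=grab('side'); print(proj(f,p),proj(f,(p[0],p[1],.06))); a=f; save(f,'s5.png',(220,210,340,300),5)
f=grab('top'); print(proj(f,p)); 
E
```

```text
[ 0.50110645 -0.05447084  0.01991723] [ 0.44062068 -1.04016656 -0.42043617] [ -0.1 -44.5   7.2 -16.8   0.    0.   -0. ]
(np.float64(276.1176057375392), np.float64(304.7815755171049)) (np.float64(275.43408302382466), np.float64(288.3362111738633))
(np.float64(361.61030251737714), np.float64(286.31538465642893))
```

View pics/s5.png

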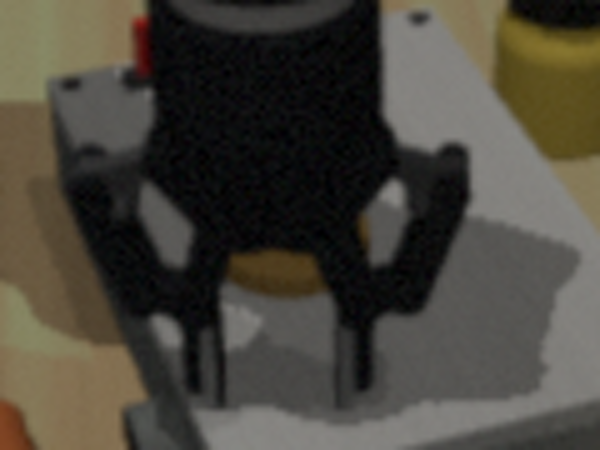

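The tips are at (263,291) and (289,291). The surface under the near pad edge projects to about row 291.7, so they are about to touch.

Emit:
send_rows([
  {"dp":[0,0,-0.0015],"rot":[0,0,0],"grip":0.04},
])

```text
clock: 6.62
tcp_pos: [0.5013, -0.0544, 0.0195]
orientation: [-3.129, 0.186, 0.001]
contact_force: [-8.5, 1.3, 32.9]
grip_width: 0.0399
```

Emit:
send_rows([
  {"dp":[0,0,-0.0015],"rot":[0,0,0],"grip":0.04},
])

```text
clock: 6.75
tcp_pos: [0.5012, -0.0544, 0.0196]
orientation: [-3.127, 0.187, 0.002]
contact_force: [-8.9, 1.7, 26.9]
grip_width: 0.0401
```

Emit:
send_rows([
  {"dp":[0,0,-0.0015],"rot":[0,0,0],"grip":0.04},
])

```text
clock: 6.88
tcp_pos: [0.5012, -0.0543, 0.0196]
orientation: [-3.125, 0.187, 0.002]
contact_force: [-7.1, 1.4, 22.3]
grip_width: 0.0401
```

Contact is at a reported z of 0.0195, which puts the tip at 0.060, so the true tips are 40.5 mm above the reported TCP. I'll raise 3.5 mm and push.

Emit:
send_rows([
  {"dp":[-0.001,0,0.0035],"rot":[0,0,0],"grip":0.04},
  {"dp":[0,0,0],"rot":[0,0,0],"grip":0.04},
  {"dp":[0.0018,0.015,0],"rot":[0,0,0],"grip":0.04},
  {"dp":[0.0018,0.015,0],"rot":[0,0,0],"grip":0.04},
  {"dp":[0.0012,0.01,0],"rot":[0,0,0],"grip":0.04},
])

```text
clock: 7.5
tcp_pos: [0.5053, -0.0115, 0.0232]
orientation: [-3.125, 0.188, 0.002]
contact_force: [-0.2, -0.9, -0.5]
grip_width: 0.0402
```

Emit:
send_rows([
  {"dp":[0.0009,0.007,0],"rot":[0,0,0],"grip":0.04},
  {"dp":[0.0009,0.007,0],"rot":[0,0,0],"grip":0.04},
  {"dp":[0.0009,0.007,0],"rot":[0,0,0],"grip":0.04},
  {"dp":[0.0009,0.007,0],"rot":[0,0,0],"grip":0.04},
])

```text
clock: 8.0
tcp_pos: [0.509, 0.0183, 0.0229]
orientation: [-3.126, 0.187, 0.002]
contact_force: [-0.1, -1.1, 0.1]
grip_width: 0.0398
```

```bash
python3 - <<'E'
from h import *
o=get_obs();print(o['tcp_pos'],o['contact_force'])
f=grab('top'); r,circ=measure(f)
for c in r['brass']: print(cv2.contourArea(c),circ(c,.07))
for c in r['black']: print(cv2.contourArea(c),circ(c,.06))
E
```

```text
[0.50901011 0.01825375 0.0229216 ] [-0.11399078 -1.13077185  0.05470457]
756.0 (array([ 0.4021, -0.0461]), np.float64(54.1))
481.5 (array([ 0.4615, -0.1478]), np.float64(36.6))
421.5 (array([0.3686, 0.1919]), np.float64(34.5))
352.5 (array([0.6424, 0.185 ]), np.float64(54.6))
979.5 (array([0.6557, 0.1982]), np.float64(55.4))
389.5 (array([0.5237, 0.1247]), np.float64(40.0))
```

```bash
python3 - <<'E'
from h import *
f=grab('top');g=grab('side'); print(np.round([proj(f,(.513,.053,.07)),proj(g,(.513,.053,.07)),proj(g,(.5206,.113,.06))]))
def cr(f,b,w): 
    im=f['img'][b[1]:b[3],b[0]:b[2],::-1]; return cv2.resize(cv2.convertScaleAbs(im,alpha=1.6),(w,w*3//4))
cv2.imwrite('pics/c6.png',np.hstack([cr(f,(200,210,360,330),400),cr(g,(220,200,340,290),400)]))
E
```

```text
[[291. 276.]
 [277. 249.]
 [278. 236.]]
```

View pics/c6.png

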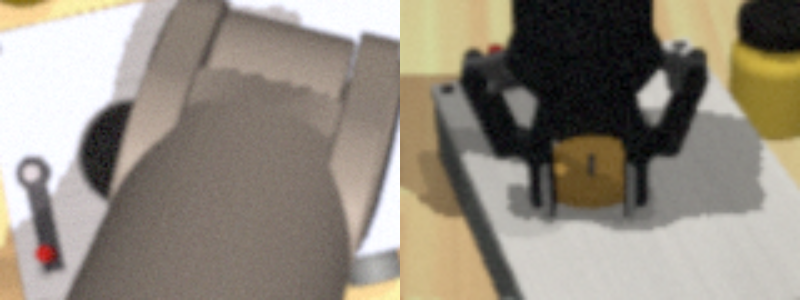

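The side view shows the disc nestled between the two pads, with its slot at (277,249), exactly where predicted. I'll carry on.

Emit:
send_rows([
  {"dp":[0.0008,0.006,0],"rot":[0,0,0],"grip":0.04},
  {"dp":[0.0008,0.006,0],"rot":[0,0,0],"grip":0.04},
  {"dp":[0.0008,0.006,0],"rot":[0,0,0],"grip":0.04},
  {"dp":[0.0008,0.006,0],"rot":[0,0,0],"grip":0.04},
  {"dp":[0.0008,0.006,0],"rot":[0,0,0],"grip":0.04},
  {"dp":[0.0008,0.006,0],"rot":[0,0,0],"grip":0.04},
  {"dp":[0.0008,0.006,0],"rot":[0,0,0],"grip":0.04},
])

```text
clock: 9.02
tcp_pos: [0.5148, 0.0623, 0.0229]
orientation: [-3.126, 0.188, 0.002]
contact_force: [0.6, -1.8, -0.5]
grip_width: 0.0401
```

Emit:
send_rows([
  {"dp":[0.0005,0.004,0],"rot":[0,0,0],"grip":0.04},
  {"dp":[0.0005,0.004,0],"rot":[0,0,0],"grip":0.04},
])

```text
clock: 9.28
tcp_pos: [0.516, 0.0709, 0.023]
orientation: [-3.126, 0.187, 0.002]
contact_force: [-0.1, -1.5, 1.3]
grip_width: 0.04
```

Emit:
send_rows([
  {"dp":[0.0005,0.004,0],"rot":[0,0,0],"grip":0.04},
  {"dp":[0.0005,0.004,0],"rot":[0,0,0],"grip":0.04},
])

```text
clock: 9.52
tcp_pos: [0.5172, 0.0798, 0.023]
orientation: [-3.126, 0.187, 0.002]
contact_force: [-0.4, 0.5, 0.6]
grip_width: 0.04
```

The force has gone to zero, so the disc has probably dropped in. I'll lift straight up, back off and look.

Emit:
send_rows([
  {"dp":[0,0,0.02],"rot":[0,0,0],"grip":0.04},
  {"dp":[0,0,0.05],"rot":[0,0,0],"grip":0.04},
  {"dp":[0,-0.05,0.03],"rot":[0,0,0],"grip":0.0},
  {"dp":[0,-0.06,0],"rot":[0,0,0],"grip":0.0},
  {"dp":[0,-0.06,0],"rot":[0,0,0],"grip":0.0},
])

```text
clock: 10.15
tcp_pos: [0.5179, -0.0851, 0.126]
orientation: [-3.125, 0.162, 0.001]
contact_force: [0.9, 0.6, -0.2]
grip_width: 0.0
```

```bash
python3 - <<'E'
from h import *
f=grab('top'); r,circ=measure(f);g=grab('side')
print(get_obs()['tcp_pos'])
for c in r['brass']: print('b',cv2.contourArea(c),circ(c,.06))
for c in r['red']: 
    m=cv2.moments(c); print('red',cv2.contourArea(c),ray(f,m['m10']/m['m00'],m['m01']/m['m00'],.093))
def cr(f,b,w): 
    im=f['img'][b[1]:b[3],b[0]:b[2],::-1]; return cv2.resize(cv2.convertScaleAbs(im,alpha=1.3),(w,w*3//4))
cv2.imwrite('pics/c7.png',np.hstack([cr(f,(190,210,350,330),400),cr(g,(220,200,340,290),400)]))
E
```

```text
[ 0.5169031  -0.09218946  0.12637894]
b 1191.5 (array([0.5201, 0.1132]), np.float64(59.4))
b 502.5 (array([0.367, 0.192]), np.float64(37.7))
b 201.0 (array([0.6387, 0.1858]), np.float64(47.3))
red 27.0 [0.45958437 0.15783282 0.093     ]
```

View pics/c7.png

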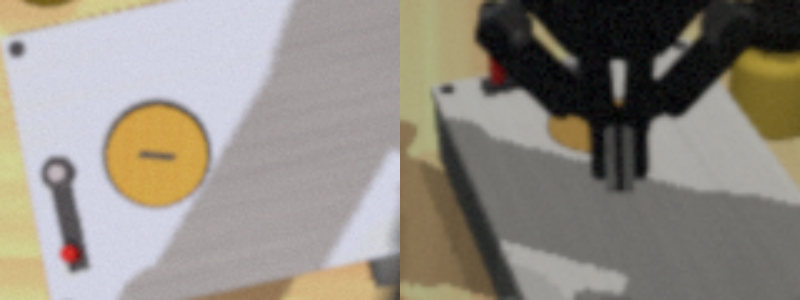

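The cover is seated: top view (0.520,0.113) against the recess at (0.5205,0.113), flush with an even rim gap. The keeper post is still at (0.4596,0.1578). Next I'll move beside the post on its +x (box) side with the fingers shut, and estimate the shut-tip height from this picture, where the tips are at about (286,256).

```bash
python3 - <<'E'
from h import *
g=grab('side');p=get_obs()['tcp_pos']
for dz in (0,.02,.025,.03,.035,.04): print(dz,np.round(proj(g,p+[0.00,-.011,dz]),1))
E
```

```text
0 [286.2 274.7]
0.02 [286.  265.1]
0.025 [285.9 262.6]
0.03 [285.9 260.1]
0.035 [285.8 257.6]
0.04 [285.7 255.1]
```

Emit:
send_rows([
  {"dp":[-0.0106,0.046,0],"rot":[0,0,0.128],"grip":0.0},
  {"dp":[-0.0106,0.046,0],"rot":[0,0,0.128],"grip":0.0},
  {"dp":[-0.0106,0.046,0],"rot":[0,0,0.128],"grip":0.0},
  {"dp":[-0.0106,0.046,0],"rot":[0,0,0],"grip":0.0},
  {"dp":[-0.0106,0.046,0],"rot":[0,0,0],"grip":0.0},
  {"dp":[-0.0106,0.046,0],"rot":[0,0,0],"grip":0.0},
  {"dp":[0,0,0],"rot":[0,0,0],"grip":0.0},
])

```text
clock: 11.18
tcp_pos: [0.4469, 0.2068, 0.1254]
orientation: [-3.093, -0.46, 0.006]
contact_force: [-0.2, -0.4, -0.9]
grip_width: 0.0003
```

Emit:
send_rows([
  {"dp":[0,0,-0.04],"rot":[0,0,0],"grip":0.0},
  {"dp":[0,0,-0.035],"rot":[0,0,0],"grip":0.0},
  {"dp":[0,0,-0.01],"rot":[0,0,0],"grip":0.0},
  {"dp":[0.005,-0.02,0],"rot":[0,0,0],"grip":0.0},
  {"dp":[0,0,0],"rot":[0,0,0],"grip":0.0},
])

```text
clock: 11.8
tcp_pos: [0.4509, 0.1901, 0.0393]
orientation: [-3.09, -0.469, 0.005]
contact_force: [-0.3, 0.7, -0.9]
grip_width: 0.0
```

```bash
python3 - <<'E'
from h import *
g=grab('side');f=grab('top');p=get_obs()['tcp_pos']
print(p,np.round(proj(g,p+[0,-.011,.037]),1),np.round(proj(g,(.4596,.1578,.093))),np.round(proj(g,(.4596,.1578,.068))))
def cr(f,b,w): 
    im=f['img'][b[1]:b[3],b[0]:b[2],::-1]; return cv2.resize(cv2.convertScaleAbs(im,alpha=1.5),(w,w*3//4),interpolation=cv2.INTER_CUBIC)
cv2.imwrite('pics/c8.png',cr(g,(210,185,290,245),640))
# planned waypoints (centre 16 mm behind the post, pivot circle 50 mm)
pv=np.array([.5076,.1718]); ex=np.array([-.218,.976]); ey=np.array([-.976,-.218])
for th in np.arange(.06,1.6,.126):
    rad=ey*np.cos(th)-ex*np.sin(th); tan=-ex*np.cos(th)-ey*np.sin(th)
    print(round(th,2),(pv+.05*rad-.016*tan).round(4))
E
```

```text
[0.45082163 0.1921398  0.03944567] [243.3 214.9] [247. 214.] [248. 224.]
0.06 [0.4551 0.1734]
0.19 [0.4553 0.1668]
0.31 [0.4564 0.1602]
0.44 [0.4582 0.1539]
0.56 [0.4609 0.1478]
0.69 [0.4643 0.1422]
0.82 [0.4683 0.1369]
0.94 [0.473  0.1323]
1.07 [0.4783 0.1283]
1.19 [0.484  0.1249]
1.32 [0.4901 0.1223]
1.45 [0.4964 0.1205]
1.57 [0.5029 0.1195]
```

View pics/c8.png

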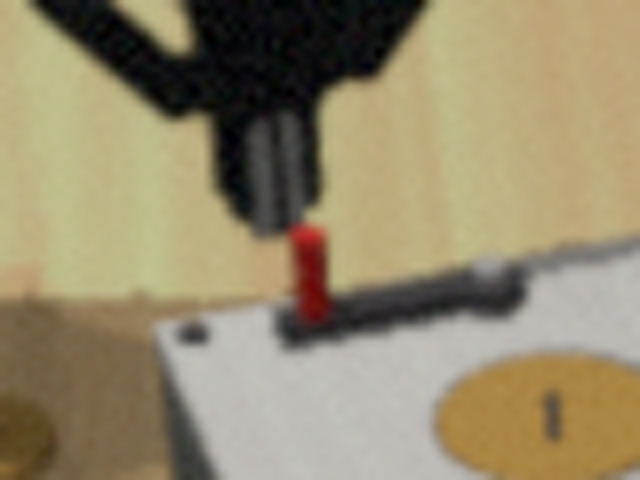

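The tip is at (245,214), giving z of about 0.077. It overlaps the red post (247,214–224) and clears the keeper arm. I'll push along the arc, turning with the arm.

Emit:
send_rows([
  {"dp":[0.0015,-0.0085,0],"rot":[0,0,0.04],"grip":0.0},
  {"dp":[0.0015,-0.0085,0],"rot":[0,0,0.04],"grip":0.0},
  {"dp":[0.0015,-0.0085,0],"rot":[0,0,0.046],"grip":0.0},
  {"dp":[0.001,-0.0066,0],"rot":[0,0,0.126],"grip":0.0},
  {"dp":[0.0018,-0.0063,0],"rot":[0,0,0.126],"grip":0.0},
  {"dp":[0.0027,-0.0061,0],"rot":[0,0,0.126],"grip":0.0},
])

```text
clock: 12.65
tcp_pos: [0.46, 0.1548, 0.0424]
orientation: [-2.854, -1.26, 0.009]
contact_force: [-0.9, 0.5, -0.7]
grip_width: -0.0002
```

```bash
cat > k.py <<'E'
from h import *
o=get_obs();f=grab('top'); r,circ=measure(f); print(o['tcp_pos'],o['orientation'],o['contact_force'])
for c in r['red']: 
    m=cv2.moments(c); X=ray(f,m['m10']/m['m00'],m['m01']/m['m00'],.093)[:2]
    d=X-np.array([.5076,.1718]); print('red',X,np.linalg.norm(d),'theta',np.arctan2(d@[.218,-.976],d@[-.976,-.218]))
for c in r['brass']: print('b',cv2.contourArea(c),circ(c,.06))
E
python3 k.py
```

```text
[0.46002125 0.15480398 0.04243799] [-2.85362741 -1.26019046  0.00862326] [-0.94671819  0.45917544 -0.65581975]
b 1191.0 (array([0.5201, 0.1132]), np.float64(59.3))
b 838.5 (array([ 0.4016, -0.0418]), np.float64(59.5))
b 479.5 (array([ 0.4616, -0.1493]), np.float64(36.9))
b 278.5 (array([0.644 , 0.1868]), np.float64(53.6))
```

Emit:
send_rows([
  {"dp":[0.0012,-0.007,-0.001],"rot":[0,0,0.08],"grip":0.0},
  {"dp":[0.0034,-0.006,-0.0005],"rot":[0,0,0.1],"grip":0.0},
  {"dp":[0.004,-0.0055,-0.0005],"rot":[0,0,0.12],"grip":0.0},
  {"dp":[0.0047,-0.0046,-0.0005],"rot":[0,0,0.12],"grip":0.0},
  {"dp":[0.0053,-0.004,-0.0005],"rot":[0,0,0.12],"grip":0.0},
])

```text
clock: 13.32
tcp_pos: [0.4784, 0.1314, 0.0416]
orientation: [-2.398, -1.994, 0.015]
contact_force: [-2.2, -0.4, 1.2]
grip_width: 0.0004
```

```bash
python3 k.py
```

```text
[0.47838471 0.13142693 0.04155959] [-2.39845826 -1.99408325  0.01534837] [-2.18459348 -0.38910789  1.18823659]
b 899.5 (array([0.5224, 0.1086]), np.float64(52.9))
b 848.0 (array([ 0.4023, -0.0415]), np.float64(60.1))
b 478.5 (array([ 0.4617, -0.1493]), np.float64(36.8))
b 334.5 (array([0.6445, 0.1865]), np.float64(55.1))
```

Emit:
send_rows([
  {"dp":[0.0055,-0.006,0],"rot":[0,0,0.06],"grip":0.0},
  {"dp":[0.006,-0.003,0],"rot":[0,0,0.09],"grip":0.0},
  {"dp":[0.0063,-0.0018,0],"rot":[0,0,0.12],"grip":0.0},
  {"dp":[0.0065,-0.001,0],"rot":[0,0,0.12],"grip":0.0},
])

```text
clock: 13.88
tcp_pos: [0.5027, 0.1218, 0.0425]
orientation: [-1.963, -2.426, 0.022]
contact_force: [-0.7, -0.7, -1.3]
grip_width: 0.0001
```

Emit:
send_rows([
  {"dp":[0.003,0.0005,0],"rot":[0,0,0],"grip":0.0},
])

```text
clock: 14.0
tcp_pos: [0.5037, 0.1219, 0.0423]
orientation: [-1.966, -2.42, 0.027]
contact_force: [-8.7, -3.1, 6.5]
grip_width: 0.0001
```

```bash
python3 k.py
```

```text
[0.50367255 0.12188829 0.0422876 ] [-1.96608452 -2.42044084  0.0270321 ] [-8.72276002 -3.1433032   6.46991795]
b 842.5 (array([ 0.4017, -0.041 ]), np.float64(59.8))
b 479.5 (array([ 0.4617, -0.1494]), np.float64(36.9))
```

The push force has risen to 9 N, so the keeper is against its stop. I'll hold briefly, back away from the post, lift and check.

Emit:
send_rows([
  {"dp":[0.002,0.0005,0],"rot":[0,0,0],"grip":0.0},
  {"dp":[0.001,0,0],"rot":[0,0,0],"grip":0.0},
  {"dp":[-0.015,-0.003,0],"rot":[0,0,0],"grip":0.0},
  {"dp":[-0.01,0,0.03],"rot":[0,0,0],"grip":0.0},
  {"dp":[0,0,0.06],"rot":[0,0,0],"grip":0.0},
  {"dp":[0,0,0.06],"rot":[0,0,0],"grip":0.0},
  {"dp":[0,-0.06,0.03],"rot":[0,0,0],"grip":0.0},
  {"dp":[0,-0.06,0],"rot":[0,0,0],"grip":0.0},
  {"dp":[0,-0.06,0],"rot":[0,0,0],"grip":0.0},
  {"dp":[0,-0.06,0],"rot":[0,0,0],"grip":0.0},
  {"dp":[0,0,0],"rot":[0,0,0],"grip":0.0},
])

```text
clock: 15.42
tcp_pos: [0.474, -0.1185, 0.2278]
orientation: [-1.998, -2.402, 0.015]
contact_force: [-0.2, 1.4, -0.1]
grip_width: -0.0
```

```bash
python3 k.py; python3 - <<'E'
from h import *
g=grab('side');f=grab('top')
def cr(f,b,w): 
    im=f['img'][b[1]:b[3],b[0]:b[2],::-1]; return cv2.resize(cv2.convertScaleAbs(im,alpha=1.3),(w,w*3//4),interpolation=cv2.INTER_CUBIC)
cv2.imwrite('pics/c9.png',np.hstack([cr(f,(170,210,330,330),400),cr(g,(200,180,320,270),400)]))
E
```

```text
[ 0.47395401 -0.11849329  0.22783436] [-1.99784853 -2.40216402  0.0147694 ] [-0.227705    1.42032286 -0.05457272]
red [0.51769597 0.12234504] 0.05047495804376028 theta 1.5524204861490352
b 995.5 (array([0.5203, 0.1119]), np.float64(51.4))
b 845.5 (array([ 0.4019, -0.0405]), np.float64(60.8))
b 481.0 (array([0.3674, 0.192 ]), np.float64(36.9))
b 383.0 (array([0.6442, 0.187 ]), np.float64(55.2))
```

View pics/c9.png

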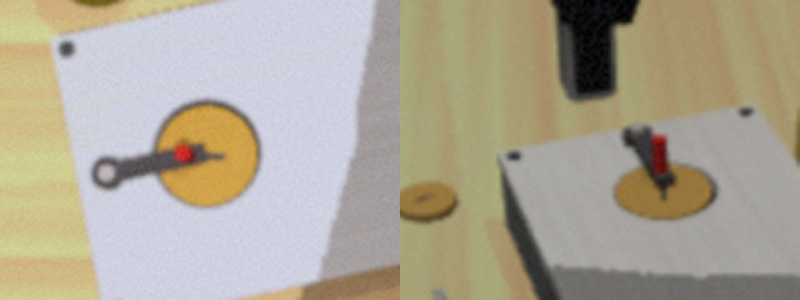

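The cover is flush in the recess and the keeper lies across it at about 1.55 rad. The gripper is clear.

```bash
python3 -c "
from h import *
print(hand_in())"
```

```text
the job is handed in; nothing more can be done
None
```

The cover is seated in the recess, the keeper is swung across it to its stop, and the job was handed in at about 15.5 s on the robot's clock. `hand_in()` gave no verdict.

**What I did:** I pushed the brass cover with the fingers 40 mm apart until it dropped in. I then pushed the red post along its arc with shut fingers until the push force rose to about 9 N at the stop. Finally I lifted off and moved away.

**Last checks:**
- **Cover:** before the keeper crossed it, the cover measured (0.520, 0.113), against the recess at (0.5205, 0.113). The last picture shows it flush.
- **Keeper:** the angle from the post position is about 1.55 rad, over the 1.45 needed.
- **Bystanders:** the screwdriver handle and jar read within about 4 mm of their starting places, partly because shadows shift their outlines. I did not measure the coupling again, but the arm's planned path kept well away from it.
- **Gripper:** it finished high and to one side, with contact force at noise level (about 1.4 N).

**One disagreement:** the reported TCP height did not match the fingertips. The picture and the touch on the box top both put the true tips about 40 mm above it, or about 37 mm (from the picture alone) with the fingers shut. The first touch pressed the box top with about 33 N through the fingertips, and I used those offsets for both pushes.

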